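# Open the checking fixture and hold its locating pin back

### The job

Free the bracket in the checking fixture so that a colleague can lift it out: swing the flat clamp leaf by its pull handle right over onto its rest posts, lowering it gently without letting it drop. Then draw the locating pin by its knob straight back out of its guide bush, without forcing or jamming it, until the ring groove in the pin has just come clear of the bush, with the tip still inside the bush. Finish while holding the pin there in the gripper, leaving the bracket in its nest and the other things on the bench where they are.

Things in the scene. Friction and masses are not known exactly. Their poses are not given: they have to be found in the camera images.
- fixture: Checking fixture fixed to the bench; base plate 15 mm thick, x -95..125, y -190..100 mm from the origin, which is on the bench below the bracket nest's centre. x: along the pin, knob to bracket; y: to the closed leaf's handle; z up. Bush block x -79..-35, y -22..22, 70 high (foot with screws to y +-37, 28 high). Hinge pedestals y -44, 86 high; leaf's rest posts y -95, 72 high.
- bush_mouth (a point): Centre of the guide bush's outer mouth, on the bore's axis, 48 mm above the bench, in the face of the block that looks towards the knob. Same axes as the fixture: x runs into the bore. The bore is 15 mm wide, 44 mm long and level.
- leaf (a joint): Hinge angle of the clamp leaf: 0 = closed over the bracket (start), 3.14 = turned right over, lying level on its rest posts on the other side of the hinge. Plain hinge with next to no friction: the leaf (0.35 kg) falls from any angle in between unless held; it is not latched.
- leaf_hinge (a point): Point on the leaf's hinge axis, level with the middle of the handle bar, 76 mm above the bench. Fixture's axes: the hinge axis runs along x, the leaf turns about +x (handle from +y, up, over to -y).
- leaf_bar (a point): Middle of the leaf's pull handle: round black bar, 12 mm thick, 84 long, parallel to the hinge, 117 mm from its axis, in the leaf's plane, on two end arms; opening 72 mm (along the bar) x 39 mm (bar to plate edge). Leaf plate flat aluminium 90 x 62 x 8 mm. The bar can turn between the fingers, so an upright gripper can follow the arc. Axes turn with the leaf.
- pin_knob (a point): Centre of the locating pin's knob: black cylinder 24 mm in diameter, 34 mm long, lying level along the pin, 48 mm above the bench. x runs along the pin to its tip. The loose pin (0.10 to 0.19 kg) slides in the bush with 1 mm play, held only by friction, and may stand drawn by up to 8 mm at the start.
- pin_groove (a point): Middle of the ring groove (4 mm wide, 1.5 mm deep) in the 14 mm steel shank of the pin, 61 mm ahead of the knob's centre towards the tip; hidden in the bush at the start. The shank ends in the tip, 36 mm ahead of the groove; the 20 mm collar that stops the pin at the bush lies 32 mm behind the groove.
- pin_tip (a point): Tip of the locating pin, 97 mm ahead of the knob's centre.
- bracket_mid (a point): Loose steel angle bracket (0.3 to 0.5 kg, foot 60 x 60 mm, 8 mm thick, standing lug 53 mm high with an 18 mm hole) in the nest under the leaf; the pin passes through its lug, which is 5 mm behind the guide-bush block. Point 20 mm above its underside, over the foot's centre.
- spare_bush: spare steel bush, ring 24 mm across and 30 mm high, standing on the rear corner of the fixture's base plate. Origin under its centre.
- cap_screw: dark cap screw, 13 mm head down, 40 mm high, standing on the other rear corner of the base plate. Origin under its head.
- flask: steel drinking flask, 70 mm across, 210 mm high. Origin under its centre.
- screwdriver: screwdriver with yellow handle lying on the bench. Origin under its middle.
- handle_block: wooden block 90 x 150 x 22 mm with a black bridge handle 58 mm high. Origin under its centre.
- rule: yellow folding rule, folded, 200 x 51 x 4 mm. Origin under its centre.
- parts_bin: blue open parts bin, 160 x 100 mm, 70 mm high. Origin under its centre.
- wrench: steel wrench lying on the bench. Origin under its middle.

How it is judged (in metres and radians):
On the way, in this order (a step that is already met when the one before it is completed fails the run):
1. the clamp leaf is laid right over on its rest posts, with the pin still in (value of joint leaf above 2.95 rad and x of pin_groove in the frame of bush_mouth above 0.015 m), for 0.2 s.
2. the pin is drawn back until its groove is just clear of the bush (x of pin_groove in the frame of bush_mouth between -0.018 and -0.001 m), for 0.2 s.
At the end, for the whole second after the job is handed in: The leaf lies on its rest posts (angle over 2.95), the middle of the pin's groove is 1 to 18 mm outside the bush's mouth with the pin in line with the bush (within 0.06 rad) and still, gripped by the fingers (over 2 N), and the bracket is within 8 mm of where it lay (all of step 2 and value of joint leaf above 2.95 rad and contact force between the fingers and pin above 2 N and linear speed of pin below 0.01 m/s and angle between the x axis of pin and the x axis of fixture, either way round below 0.06 rad and distance of bracket_mid from where it was at the start of the episode below 0.008 m); the arm keeps its last pose, push and grip.
It fails at once if the leaf is dropped or flung (faster than 5 rad/s) (velocity of joint leaf above 5 rad/s or velocity of joint leaf below -5 rad/s).
It fails at once if the pin is pulled out of the bush, or its tip nearly so (less than 8 mm left in) (x of pin_tip in the frame of bush_mouth below 0.008 m).
It fails at once if the pin is forced: it bears on the fixture with more than 60 N, or with more than 16 N while it is being drawn (groove less than 20 mm inside the bush) (contact force between pin and fixture above 60 N or (contact force between pin and fixture above 16 N and x of pin_groove in the frame of bush_mouth below 0.02 m)).
It fails at once if the bracket is pulled or knocked about in its nest (over 12 mm) (distance of bracket_mid from where it was at the start of the episode above 0.012 m).
It fails at once if another thing on the bench is moved by more than 30 mm (distance of any of flask, screwdriver, handle_block, rule, parts_bin, wrench, spare_bush, cap_screw from where it was at the start of the episode above 0.03 m).
It also fails if it takes over 48 s, if anything falls off the work surface, if the arm or the gripper's body presses on something with over 40 N, if the wrist force passes 120 N, or if a joint passes its speed limit or range.

### The arm

A 6-joint arm with a two-finger parallel gripper is mounted at the origin on the work surface. World frame = base frame: x ahead of the robot, y to its left, z up, the work surface at z = 0. Lengths are in m, angles in degrees, forces in N, time in s.
With the tool pointing down it reaches from about 0.4 to 0.825 m from the base axis. Payload 7 kg.
Tool frame: the origin (TCP) lies between the finger pads; the fingertips stand 22 mm ahead of it and the grasp point (between the pads) lies 3 mm ahead of it; z points along the fingers, y is the line along which they close (so a half turn about z gives the same grasp; the last joint's range is limited). The gripper opens to 88 mm and grips with 3 to 60 N. Pads are 19 mm wide; open, the fingers measure 130 mm over their backs; the gripper's body (78 mm by 193 mm) begins 47 mm behind the grasp point.
Start: joints at [81.595, 20.546, 0.682, 0, -70.136, -16.507], TCP at [0.284, 0.612, 0.249] pointing down, gripper open.
Joint ranges: [-176.03, 176.03], [-82.01, 121.73], [-58.28, 71.71], [-173.87, 95.51], [-174.79, -0.11], [-173.66, 173.66]. Speed limits (degrees/s): [136.94, 136.94, 172.46, 180, 180, 180].

### API

Orientations are given as [roll, pitch, yaw] about the fixed x, y, z axes, in that order (R = Rz(yaw) Ry(pitch) Rx(roll)).
In Python, from plant import ctrl gives the robot as it stands.
- The arm moves only by the tool apply_moves, never from a script. Its argument "targets" is a list of rows, each an object with "travel": the shift along the tool's x, y, z in mm, a list of three; "roll": the turn about the tool's z in degrees; "jaw": the finger opening in mm, from 0 to 87.6. In form: [{"travel": [tx, ty, tz], "roll": roll, "jaw": jaw}, ...]. A call has 1 to 10 rows; each row shifts and turns the commanded pose from where the row before left it, along the tool's axes as they then stand; what a row does not reach is not made up. A row lasts 1/10 s, in which the tool goes at most 50 mm and 8.59 degrees, less where a joint would pass 70% of its speed; a pose out of reach is approached as far as the arm can. A call with a gripper value outside its range is refused whole. The fingers move at their own pace and stop on an object; the grip force is fixed at half the most. Time passes only in rows, so rows that do not move let the fingers close. It gives the time, the measured TCP pose, the force, the opening and the grip force at its end, in the units of the state.
- ctrl.get_obs(): the state, without advancing time (a new reading comes with each control period).
- ctrl.snapshot(name): name is "scene" or "top"; returns the picture (420x560x3 uint8, red, green, blue); there is no depth.
- ctrl.calibration(name): a dict with "K" (3x3 intrinsics, pixels), "dist_coeffs" ([k1, k2, p1, p2, k3] as OpenCV has them; the pictures are not rectified), "extrinsics" (4x4, takes a point from camera to world coordinates). Camera axes: x right, y down, z forward; pixel columns grow to the right and rows downward; lengths in m; the calibration is good to about 2 mm. A picture is of the moment at which its call begins. calibration takes no time and is no camera call.
- ctrl.close_job(): hands the job in; it is judged then, once.
The state is a dict: "clock": time; "joint_pos": joint angles; "qvel": joint speeds; "tau": joint torques, N m; "tool_pos": TCP position; "orientation": TCP orientation; "force": force on the tool from outside, world axes, zero at the start; "moment": the same for the moment, N m; "opening": finger opening in m; "gripper_force": force on a finger pad.
Only numpy, scipy, OpenCV 4.12 (cv2) and the standard library are available. Lean on these libraries where they do the work, as an engineer would, in place of code of your own. Each camera call takes 0.05 s, during which the arm holds its last target. There are 200 camera calls.

## Working session

There is one attempt and no reset: what is moved stays moved. The work goes in short steps, Python scripts to look and compute and a tool call to move; the robot and the scene stay as the last step left them, time stands still between calls to the robot, and variables do not carry over. Pictures are saved under pics/ and viewed, at most 10 in all, crops included, and the job is handed in when it is done.

Besides the shell and the picture viewer there is one more tool, called after "Emit:" by a JSON object that holds its "name" and its "arguments". apply_moves: Moves the arm, as the interface text tells. Its arguments: {"type":"object","properties":{"targets":{"type":"array","items":{"type":"object","properties":{"travel":{"type":"array","items":{"type":"number"}},"roll":{"type":"number"},"jaw":{"type":"number"}}}}},"required":["targets"]}

```bash
mkdir -p pics
python3 - <<'E'
from plant import ctrl
import cv2,numpy as np
np.set_printoptions(precision=4,suppress=True)
o=ctrl.get_obs()
for k in o: print(k,o[k])
for n in("scene","top"):
    im=ctrl.snapshot(n); cv2.imwrite(f"pics/{n}0.png",im[:,:,::-1])
    c=ctrl.calibration(n); print(n,c["K"],c["dist_coeffs"],c["extrinsics"])
E
```

```text
clock 0.0
joint_pos [ 81.5968  20.5917   0.6324  -0.0213 -70.1355 -16.5068]
qvel [-0.0337 -0.1072 -0.0508 -0.0084  0.0899  0.0408]
tau [  0.0016 -58.2718  29.305    6.9974   0.0067  -0.0002]
tool_pos [0.2841 0.6118 0.2476]
orientation [179.9034  -0.0078 -24.9172]
force [-0.4984  0.189   1.2752]
moment [-0.0115 -0.049  -0.0341]
gripper_force 0.0
opening 0.08726109518176674
scene [[414.744    0.     288.7907]
 [  0.     414.744  210.9549]
 [  0.       0.       1.    ]] [0.0406 0.     0.     0.     0.    ] [[-0.7895  0.4888 -0.3711  1.0031]
 [ 0.6137  0.6218 -0.4866  0.5453]
 [-0.0071 -0.6119 -0.7909  1.1082]
 [ 0.      0.      0.      1.    ]]
top [[381.8313   0.     281.3295]
 [  0.     381.8313 209.6908]
 [  0.       0.       1.    ]] [-0.1028  0.      0.      0.      0.    ] [[ 0.0102 -0.9931  0.1168  0.3988]
 [-0.9999 -0.0087  0.013  -0.0744]
 [-0.0119 -0.1169 -0.9931  1.2687]
 [ 0.      0.      0.      1.    ]]
```

View pics/scene0.png

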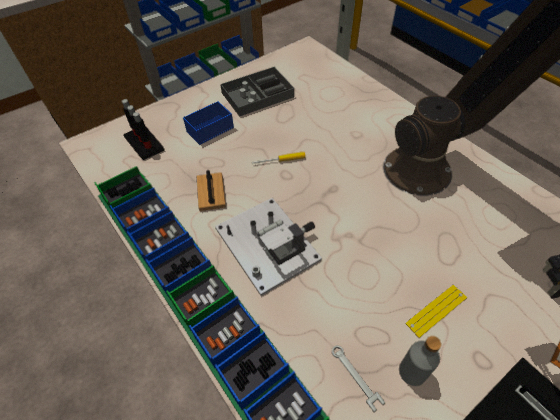

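View pics/top0.png

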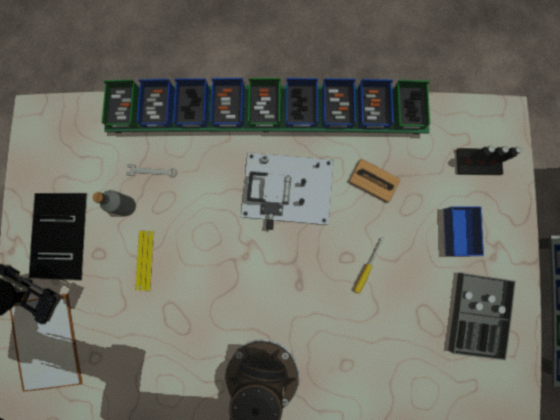

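Scene view: fixture around (268,245) px, with the knob at (308,227). Top view: plate spans (243,153)–(332,223), handle bar at about (250,188), knob at (268,224). Next I zoom in.

Run:
```python
import cv2,numpy as np
t=cv2.imread("pics/top0.png")[140:240,230:345]; s=cv2.imread("pics/scene0.png")[190:300,205:335]
t=cv2.resize(t,None,fx=5,fy=5,interpolation=cv2.INTER_CUBIC); s=cv2.resize(s,None,fx=6,fy=5.4,interpolation=cv2.INTER_CUBIC)
cv2.imwrite("pics/tz.png",t); cv2.imwrite("pics/sz.png",s)
```

```text
(no output)
```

View pics/tz.png

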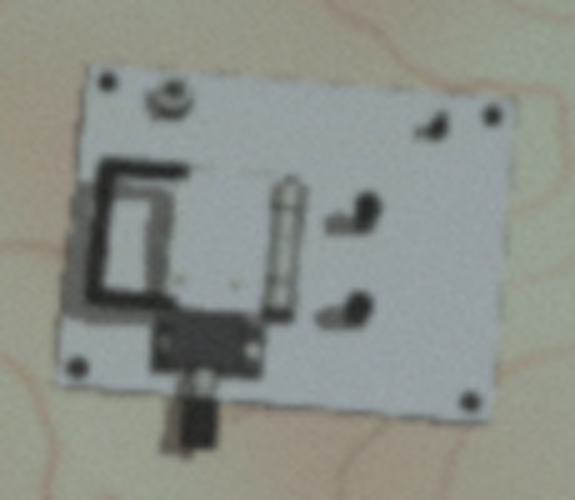

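View pics/sz.png

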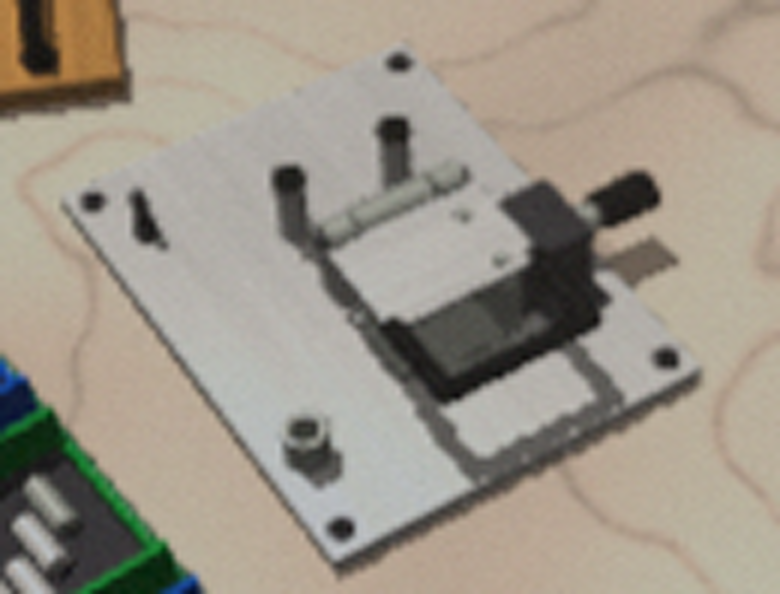

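Top zoom: plate corners at (90,66), (513,100), (488,422), (57,386); bar from (97,165) to (95,300); knob centred near (199,423). Scene zoom: corners at (405,43), (65,203), (338,560), (700,370); bar from (445,390) to (603,312); knob from about (605,210) to (645,190).

```bash
cat > h.py <<'E'
import cv2,numpy as np
from plant import ctrl
np.set_printoptions(precision=4,suppress=True)
def ray(n,px):
    c=ctrl.calibration(n);u=cv2.undistortPoints(np.array(px,float).reshape(-1,1,2),np.array(c["K"]),np.array(c["dist_coeffs"]))[:,0]
    T=np.array(c["extrinsics"]);return T[:3,3],np.c_[u,np.ones(len(u))]@T[:3,:3].T
def plane(n,px,z):
    o,d=ray(n,px);return o+d*((z-o[2])/d[:,2])[:,None]
def proj(n,P):
    c=ctrl.calibration(n);T=np.linalg.inv(np.array(c["extrinsics"]))
    return cv2.projectPoints(np.array(P,float).reshape(-1,1,3),cv2.Rodrigues(T[:3,:3])[0],T[:3,3],np.array(c["K"]),np.array(c["dist_coeffs"]))[0][:,0]
def tri(p,q):
    (o1,d1),(o2,d2)=ray("top",[p]),ray("scene",[q]);A=np.c_[d1[0],-d2[0]];s,r,_,_=np.linalg.lstsq(A,o2-o1,rcond=None)
    return (o1+s[0]*d1[0]+o2+s[1]*d2[0])/2,r**.5
T=lambda L:(np.array(L,float)+.5)/5-.5+[230,140]
S=lambda L:(np.array(L,float)+.5)/[6,5.4]-.5+[205,190]
def fit(F,W):
    F=np.array(F);W=np.array(W)[:,:2];a,b=F-F.mean(0),W-W.mean(0)
    t=np.arctan2((a[:,0]*b[:,1]-a[:,1]*b[:,0]).sum(),(a*b).sum());R=np.array([[np.cos(t),-np.sin(t)],[np.sin(t),np.cos(t)]])
    o=W.mean(0)-R@F.mean(0);return o,t,R,np.abs(F@R.T+o-W)
E
python3 - <<'E'
from h import *
F=[[.125,.1],[.125,-.19],[-.095,-.19],[-.095,.1]]
wt=plane("top",T([[90,66],[513,100],[488,422],[57,386]]),.015)
ws=plane("scene",S([[338,560],[65,203],[405,43],[700,370]]),.015)
for w in(wt,ws,(wt+ws)/2):
    o,t,R,e=fit(F,w);print(o,np.degrees(t),e.max())
f=lambda P:(np.array(P)[:,:2]-o)@R
b=plane("top",T([[97,165],[95,300]]),.076);bs=plane("scene",S([[445,390],[603,312]]),.076)
print("bar",b,f(b),bs,f(bs))
k=plane("top",T([[199,400],[199,446],[199,423]]),.048);ks=plane("scene",S([[605,210],[645,190],[625,200]]),.048);print("knob",k,f(k),f(ks))
print("bar pred",o+R@[0,.073],"handle x?")
E
```

```text
[ 0.6079 -0.03  ] -4.40096388538947 0.002581937572721821
[ 0.6081 -0.0269] -4.362676755420264 0.004254194096051767
[ 0.608  -0.0285] -4.3818641776756815 0.0028867709233212913
bar [[0.6573 0.0455 0.076 ]
 [0.5703 0.045  0.076 ]] [[ 0.0435  0.0775]
 [-0.0433  0.0703]] [[0.6548 0.0382 0.076 ]
 [0.5642 0.0469 0.076 ]] [[ 0.0415  0.0701]
 [-0.0495  0.0718]]
knob [[ 0.51   -0.0205  0.048 ]
 [ 0.4804 -0.0209  0.048 ]
 [ 0.4952 -0.0207  0.048 ]] [[-0.0984  0.0005]
 [-0.1279 -0.0022]
 [-0.1131 -0.0009]] [[-0.1011  0.0006]
 [-0.1268  0.0005]
 [-0.1139  0.0005]]
bar pred [0.6136 0.0443] handle x?
```

Emit:
{"name": "apply_moves", "arguments": {"targets": [{"travel":[0,0,0],"roll":-6.85,"jaw":34},{"travel":[0,0,0],"roll":-6.85,"jaw":34},{"travel":[0,0,0],"roll":-6.85,"jaw":34},{"travel":[15,22,0],"roll":0,"jaw":34},{"travel":[26,38,0],"roll":0,"jaw":34},{"travel":[26,38,0],"roll":0,"jaw":34},{"travel":[26,38,0],"roll":0,"jaw":34},{"travel":[26,38,0],"roll":0,"jaw":34},{"travel":[26,38,0],"roll":0,"jaw":34},{"travel":[26,38,0],"roll":0,"jaw":34}]}}

```text
clock: 1.1
tool_pos: [0.4362, 0.348, 0.2484]
orientation: [180.0, 0.0, -4.3]
force: [1.8, 0.7, -0.2]
opening: 0.0341
gripper_force: 0.0
```

Emit:
{"name": "apply_moves", "arguments": {"targets": [{"travel":[26,38,0],"roll":0,"jaw":34},{"travel":[26,38,0],"roll":0,"jaw":34},{"travel":[26,38,0],"roll":0,"jaw":34},{"travel":[26,38,0],"roll":0,"jaw":34},{"travel":[26,38,0],"roll":0,"jaw":34},{"travel":[26,38,0],"roll":0,"jaw":34},{"travel":[26,38,0],"roll":0,"jaw":34},{"travel":[19,25,0],"roll":0,"jaw":34},{"travel":[0,0,0],"roll":0,"jaw":34},{"travel":[0,0,0],"roll":0,"jaw":34}]}}

```text
clock: 2.1
tool_pos: [0.614, 0.0435, 0.2478]
orientation: [180.0, 0.1, -4.5]
force: [-1.2, -0.2, 0.6]
opening: 0.0342
gripper_force: 0.0
```

Emit:
{"name": "apply_moves", "arguments": {"targets": [{"travel":[0,0,30],"roll":0,"jaw":34},{"travel":[0,0,40],"roll":0,"jaw":34},{"travel":[0,0,30],"roll":0,"jaw":34},{"travel":[0,0,20],"roll":0,"jaw":34},{"travel":[0,0,20],"roll":0,"jaw":34},{"travel":[0,0,15],"roll":0,"jaw":34},{"travel":[0,0,13],"roll":0,"jaw":34},{"travel":[0,0,0],"roll":0,"jaw":34}]}}

```text
clock: 2.9
tool_pos: [0.6127, 0.045, 0.0788]
orientation: [179.9, 0.2, -4.3]
force: [0.3, -0.4, -0.4]
opening: 0.0341
gripper_force: 0.0
```

Run:
```python
from h import *
s=ctrl.snapshot("scene")[190:300,205:335,::-1]
cv2.imwrite("pics/sz1.png",cv2.resize(s,None,fx=6,fy=5.4,interpolation=cv2.INTER_CUBIC))
o=ctrl.get_obs();print(o["tool_pos"],o["force"])
```

```text
[0.6135 0.0449 0.08  ] [ 0.0626 -0.2982  0.6587]
```

View pics/sz1.png

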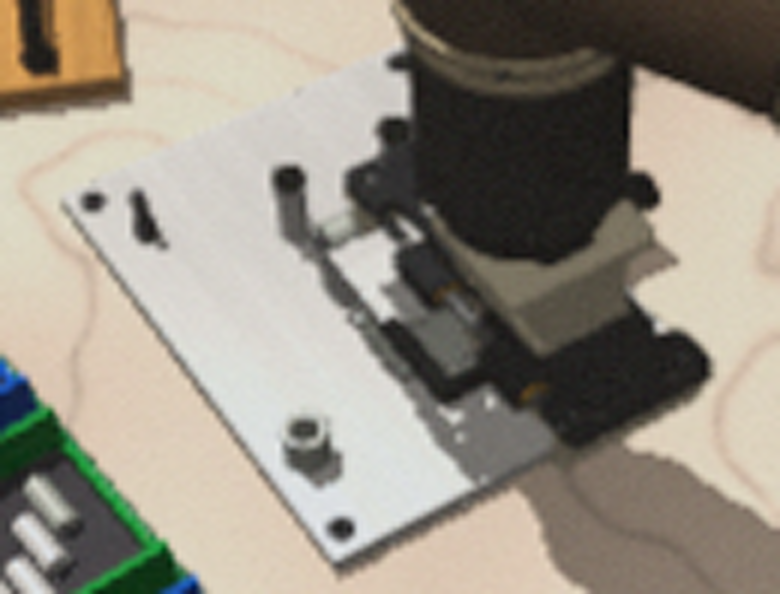

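The gripper stands over the bar. The bar's end, at (450,390), runs in between the two fingers, and no force shows. I close now.

Emit:
{"name": "apply_moves", "arguments": {"targets": [{"travel":[0,0,0],"roll":0,"jaw":10},{"travel":[0,0,0],"roll":0,"jaw":8},{"travel":[0,0,0],"roll":0,"jaw":8},{"travel":[0,0,0],"roll":0,"jaw":8},{"travel":[0,0,0],"roll":0,"jaw":8},{"travel":[0,0,0],"roll":0,"jaw":8}]}}

```text
clock: 3.55
tool_pos: [0.6143, 0.0428, 0.0814]
orientation: [179.9, -0.0, -4.4]
force: [1.3, -7.6, 2.0]
opening: 0.0112
gripper_force: 30.0
```

Emit:
{"name": "apply_moves", "arguments": {"targets": [{"travel":[0,1.5,0],"roll":0,"jaw":8},{"travel":[0,0.6,-12.2],"roll":0,"jaw":8},{"travel":[0,1.9,-12.1],"roll":0,"jaw":8},{"travel":[0,3.2,-11.8],"roll":0,"jaw":8},{"travel":[0,4.4,-11.4],"roll":0,"jaw":8},{"travel":[0,5.6,-10.9],"roll":0,"jaw":8},{"travel":[0,0,0],"roll":0,"jaw":8}]}}

```text
clock: 4.25
tool_pos: [0.6131, 0.0277, 0.1413]
orientation: [-179.9, -0.1, -4.4]
force: [-0.7, 8.1, 2.3]
opening: 0.011
gripper_force: 30.0
```

Emit:
{"name": "apply_moves", "arguments": {"targets": [{"travel":[0,-1,0],"roll":0,"jaw":8},{"travel":[0,6.7,-10.3],"roll":0,"jaw":8},{"travel":[0,7.7,-9.5],"roll":0,"jaw":8},{"travel":[0,8.7,-8.7],"roll":0,"jaw":8},{"travel":[0,9.5,-7.7],"roll":0,"jaw":8},{"travel":[0,10.3,-6.7],"roll":0,"jaw":8},{"travel":[0,0,0],"roll":0,"jaw":8}]}}

```text
clock: 4.95
tool_pos: [0.6101, -0.0135, 0.1848]
orientation: [-179.9, -0.2, -4.3]
force: [-7.5, 12.5, 16.2]
opening: 0.0111
gripper_force: 30.0
```

Emit:
{"name": "apply_moves", "arguments": {"targets": [{"travel":[-1,-0.5,-3.5],"roll":0,"jaw":8},{"travel":[0,0,0],"roll":0,"jaw":8},{"travel":[0,0,0],"roll":0,"jaw":8}]}}

```text
clock: 5.25
tool_pos: [0.6097, -0.0142, 0.1856]
orientation: [180.0, -0.1, -4.4]
force: [5.5, 0.1, -1.7]
opening: 0.0108
gripper_force: 30.0
```

Emit:
{"name": "apply_moves", "arguments": {"targets": [{"travel":[0.4,10.9,-5.6],"roll":0,"jaw":8},{"travel":[0,11.4,-4.4],"roll":0,"jaw":8},{"travel":[0,11.8,-3.2],"roll":0,"jaw":8},{"travel":[0,12.1,-1.9],"roll":0,"jaw":8},{"travel":[0,12.2,-0.6],"roll":0,"jaw":8},{"travel":[0,0,0],"roll":0,"jaw":8}]}}

```text
clock: 5.85
tool_pos: [0.6046, -0.074, 0.2014]
orientation: [180.0, -0.0, -4.4]
force: [0.2, 2.0, 5.7]
opening: 0.0109
gripper_force: 30.0
```

Emit:
{"name": "apply_moves", "arguments": {"targets": [{"travel":[0,12.2,-0.4],"roll":0,"jaw":8},{"travel":[0,12.1,1.9],"roll":0,"jaw":8},{"travel":[0,11.8,3.2],"roll":0,"jaw":8},{"travel":[0,11.4,4.4],"roll":0,"jaw":8},{"travel":[0,10.9,5.6],"roll":0,"jaw":8},{"travel":[0,0,0],"roll":0,"jaw":8}]}}

```text
clock: 6.45
tool_pos: [0.5994, -0.1322, 0.1851]
orientation: [180.0, 0.1, -4.4]
force: [1.3, 0.3, 1.0]
opening: 0.0111
gripper_force: 30.0
```

Very small forces. I continue down.

Emit:
{"name": "apply_moves", "arguments": {"targets": [{"travel":[0,10.3,6.7],"roll":0,"jaw":8},{"travel":[0,9.5,7.7],"roll":0,"jaw":8},{"travel":[0,8.7,8.7],"roll":0,"jaw":8},{"travel":[0,7.7,9.5],"roll":0,"jaw":8},{"travel":[0,6.7,10.3],"roll":0,"jaw":8},{"travel":[0,0,0],"roll":0,"jaw":8}]}}

```text
clock: 7.05
tool_pos: [0.596, -0.1743, 0.1415]
orientation: [180.0, 0.1, -4.4]
force: [-3.7, 0.3, -0.4]
opening: 0.0109
gripper_force: 30.0
```

Emit:
{"name": "apply_moves", "arguments": {"targets": [{"travel":[0,5.6,10.9],"roll":0,"jaw":8},{"travel":[0,4.4,11.4],"roll":0,"jaw":8},{"travel":[0,3.2,11.8],"roll":0,"jaw":8},{"travel":[0,1.9,12.1],"roll":0,"jaw":8},{"travel":[0,0.3,5],"roll":0,"jaw":8},{"travel":[0,0,0],"roll":0,"jaw":8}]}}

```text
clock: 7.65
tool_pos: [0.5948, -0.1898, 0.0914]
orientation: [179.9, 0.1, -4.4]
force: [-4.3, -6.5, 1.0]
opening: 0.0112
gripper_force: 30.0
```

Emit:
{"name": "apply_moves", "arguments": {"targets": [{"travel":[-0.5,1,3],"roll":0,"jaw":8},{"travel":[0,0.3,3],"roll":0,"jaw":8},{"travel":[0,0,2],"roll":0,"jaw":8},{"travel":[0,0,0],"roll":0,"jaw":8}]}}

```text
clock: 8.05
tool_pos: [0.5948, -0.1904, 0.0839]
orientation: [180.0, 0.1, -4.4]
force: [-3.6, -3.7, -0.6]
opening: 0.011
gripper_force: 30.0
```

Emit:
{"name": "apply_moves", "arguments": {"targets": [{"travel":[0,0,1],"roll":0,"jaw":8},{"travel":[0,0,1],"roll":0,"jaw":8},{"travel":[0,0,0],"roll":0,"jaw":8}]}}

```text
clock: 8.35
tool_pos: [0.5948, -0.1904, 0.0821]
orientation: [179.9, 0.0, -4.4]
force: [-3.3, -5.0, -0.8]
opening: 0.0109
gripper_force: 30.0
```

Emit:
{"name": "apply_moves", "arguments": {"targets": [{"travel":[0,0,1],"roll":0,"jaw":8},{"travel":[0,0,1],"roll":0,"jaw":8},{"travel":[0,0,1],"roll":0,"jaw":8},{"travel":[0,0,0],"roll":0,"jaw":8}]}}

```text
clock: 8.75
tool_pos: [0.5947, -0.1905, 0.0791]
orientation: [179.9, 0.1, -4.4]
force: [-3.9, -5.1, 0.1]
opening: 0.0111
gripper_force: 30.0
```

Emit:
{"name": "apply_moves", "arguments": {"targets": [{"travel":[0,0,1],"roll":0,"jaw":8},{"travel":[0,0,1],"roll":0,"jaw":8},{"travel":[0,0,1],"roll":0,"jaw":8},{"travel":[0,0,0],"roll":0,"jaw":8}]}}

```text
clock: 9.15
tool_pos: [0.5949, -0.1905, 0.0786]
orientation: [179.9, -0.0, -4.3]
force: [-10.7, -0.9, 19.0]
opening: 0.0114
gripper_force: 30.0
```

The leaf is bearing on its posts. I relax the push, open, rise, and check with a look.

Emit:
{"name": "apply_moves", "arguments": {"targets": [{"travel":[0,0,-2],"roll":0,"jaw":8},{"travel":[0,0,0],"roll":0,"jaw":20},{"travel":[0,0,0],"roll":0,"jaw":34},{"travel":[0,0,0],"roll":0,"jaw":34},{"travel":[0,0,-10],"roll":0,"jaw":34},{"travel":[0,0,-30],"roll":0,"jaw":34},{"travel":[0,0,-40],"roll":0,"jaw":34},{"travel":[0,0,-45],"roll":0,"jaw":34},{"travel":[0,0,-45],"roll":0,"jaw":34},{"travel":[0,0,0],"roll":0,"jaw":44}]}}

```text
clock: 10.15
tool_pos: [0.5986, -0.1905, 0.2568]
orientation: [179.9, -0.7, -4.3]
force: [-0.4, 0.2, 0.3]
opening: 0.0379
gripper_force: 0.0
```

Emit:
{"name": "apply_moves", "arguments": {"targets": [{"travel":[-20,-28,0],"roll":0,"jaw":44},{"travel":[-24,-34,0],"roll":0,"jaw":44},{"travel":[-24,-34,0],"roll":0,"jaw":44},{"travel":[-24,-34,0],"roll":0,"jaw":44},{"travel":[-20,-32,0],"roll":0,"jaw":44},{"travel":[0,0,0],"roll":0,"jaw":44},{"travel":[0,0,0],"roll":0,"jaw":44}]}}

```text
clock: 10.85
tool_pos: [0.496, -0.0188, 0.2493]
orientation: [-180.0, -0.1, -4.2]
force: [0.5, -0.5, -0.4]
opening: 0.0439
gripper_force: 0.0
```

Run:
```python
from h import *
s=ctrl.snapshot("scene")[190:300,205:335,::-1]
cv2.imwrite("pics/sz2.png",cv2.resize(s,None,fx=6,fy=5.4,interpolation=cv2.INTER_CUBIC))
o=ctrl.get_obs();print(o["tool_pos"],o["force"])
```

```text
[ 0.4962 -0.0195  0.249 ] [0.875  0.6649 0.0348]
```

View pics/sz2.png

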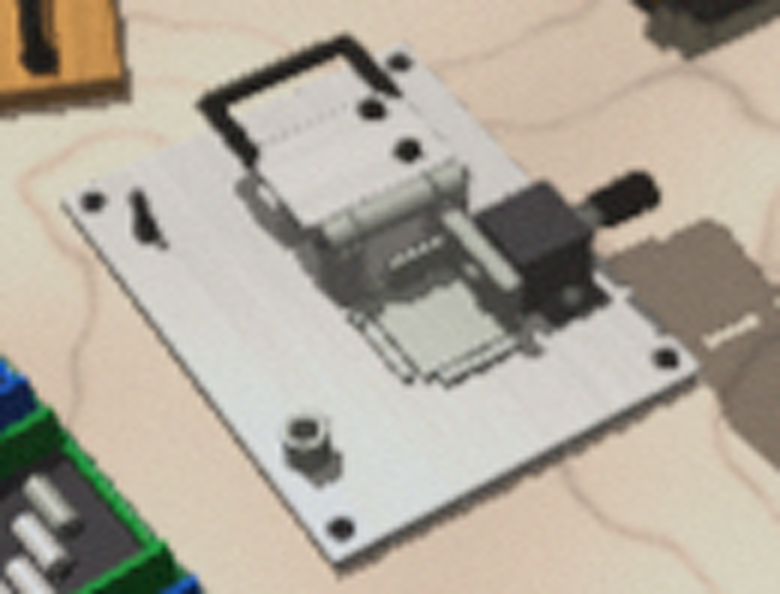

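The leaf lies turned over, with its handle bar at about (275,70), over the posts. The bracket is in its nest, and the knob is still at (625,200). I go down on the knob.

Emit:
{"name": "apply_moves", "arguments": {"targets": [{"travel":[-1,1,30],"roll":0,"jaw":44},{"travel":[0,0,45],"roll":0,"jaw":44},{"travel":[0,0,45],"roll":0,"jaw":44},{"travel":[0,0,30],"roll":0,"jaw":44},{"travel":[0,0,20],"roll":0,"jaw":44},{"travel":[0,0,15],"roll":0,"jaw":44},{"travel":[0,0,10],"roll":0,"jaw":44},{"travel":[0,0,3],"roll":0,"jaw":44},{"travel":[0,0,0],"roll":0,"jaw":44},{"travel":[0,0,0],"roll":0,"jaw":40}]}}

```text
clock: 11.9
tool_pos: [0.4953, -0.0207, 0.0509]
orientation: [-180.0, -0.1, -4.4]
force: [-0.2, -0.1, 0.7]
opening: 0.0417
gripper_force: 0.0
```

Emit:
{"name": "apply_moves", "arguments": {"targets": [{"travel":[0,0,0],"roll":0,"jaw":30},{"travel":[0,0,0],"roll":0,"jaw":26},{"travel":[0,0,0],"roll":0,"jaw":24},{"travel":[0,0,0],"roll":0,"jaw":22},{"travel":[0,0,0],"roll":0,"jaw":20},{"travel":[0,0,0],"roll":0,"jaw":20},{"travel":[0,0,0],"roll":0,"jaw":20}]}}

```text
clock: 12.6
tool_pos: [0.4948, -0.0206, 0.0503]
orientation: [-180.0, -0.0, -4.4]
force: [-0.4, 0.6, 1.8]
opening: 0.023
gripper_force: 30.0
```

Run:
```python
from h import *
o=ctrl.get_obs();print(o["tool_pos"],o["orientation"],o["force"],o["moment"],o["opening"],o["gripper_force"])
```

```text
[ 0.4948 -0.0206  0.0503] [-179.9973   -0.0119   -4.3575] [-0.3937  0.6218  1.758 ] [-0.1335 -0.0211 -0.0724] 0.02302939308779853 29.983451664447784
```

Emit:
{"name": "apply_moves", "arguments": {"targets": [{"travel":[-0.5,0,0],"roll":0,"jaw":20},{"travel":[-1,0,0],"roll":0,"jaw":20},{"travel":[-1,0,0],"roll":0,"jaw":20},{"travel":[-1,0,0],"roll":0,"jaw":20},{"travel":[-1,0,0],"roll":0,"jaw":20},{"travel":[-0.5,0,0],"roll":0,"jaw":20},{"travel":[0,0,0],"roll":0,"jaw":20}]}}

```text
clock: 13.3
tool_pos: [0.4896, -0.0203, 0.0503]
orientation: [180.0, 0.0, -4.4]
force: [1.3, -0.8, 0.6]
opening: 0.0229
gripper_force: 30.0
```

Free movement, with forces around 1 N. I continue in small stages.

Emit:
{"name": "apply_moves", "arguments": {"targets": [{"travel":[-1,0,0],"roll":0,"jaw":20},{"travel":[-1,0,0],"roll":0,"jaw":20},{"travel":[-1,0,0],"roll":0,"jaw":20},{"travel":[-1,0,0],"roll":0,"jaw":20},{"travel":[-1,0,0],"roll":0,"jaw":20},{"travel":[-1,0,0],"roll":0,"jaw":20},{"travel":[-1,0,0],"roll":0,"jaw":20},{"travel":[-1,0,0],"roll":0,"jaw":20},{"travel":[-1,0,0],"roll":0,"jaw":20},{"travel":[0,0,0],"roll":0,"jaw":20}]}}

```text
clock: 14.3
tool_pos: [0.4805, -0.0196, 0.0502]
orientation: [180.0, 0.0, -4.4]
force: [-0.1, 1.1, 1.4]
opening: 0.0233
gripper_force: 30.0
```

Emit:
{"name": "apply_moves", "arguments": {"targets": [{"travel":[-1,0,0],"roll":0,"jaw":20},{"travel":[-1,0,0],"roll":0,"jaw":20},{"travel":[-1,0,0],"roll":0,"jaw":20},{"travel":[-1,0,0],"roll":0,"jaw":20},{"travel":[-1,0,0],"roll":0,"jaw":20},{"travel":[-1,0,0],"roll":0,"jaw":20},{"travel":[-1,0,0],"roll":0,"jaw":20},{"travel":[-1,0,0],"roll":0,"jaw":20},{"travel":[-1,0,0],"roll":0,"jaw":20},{"travel":[0,0,0],"roll":0,"jaw":20}]}}

```text
clock: 15.3
tool_pos: [0.4715, -0.0189, 0.0502]
orientation: [180.0, 0.0, -4.4]
force: [1.1, 0.4, 0.4]
opening: 0.0233
gripper_force: 30.0
```

Emit:
{"name": "apply_moves", "arguments": {"targets": [{"travel":[-1,0,0],"roll":0,"jaw":20},{"travel":[-1,0,0],"roll":0,"jaw":20},{"travel":[-1,0,0],"roll":0,"jaw":20},{"travel":[-1,0,0],"roll":0,"jaw":20},{"travel":[-1,0,0],"roll":0,"jaw":20},{"travel":[-1,0,0],"roll":0,"jaw":20},{"travel":[0,0,0],"roll":0,"jaw":20}]}}

```text
clock: 16.0
tool_pos: [0.4656, -0.0185, 0.0503]
orientation: [180.0, 0.0, -4.4]
force: [1.2, 0.5, -0.1]
opening: 0.0233
gripper_force: 30.0
```

Emit:
{"name": "apply_moves", "arguments": {"targets": [{"travel":[-1,0,0],"roll":0,"jaw":20},{"travel":[-1,0,0],"roll":0,"jaw":20},{"travel":[-1,0,0],"roll":0,"jaw":20},{"travel":[-1,0,0],"roll":0,"jaw":20},{"travel":[-1,0,0],"roll":0,"jaw":20},{"travel":[-1,0,0],"roll":0,"jaw":20},{"travel":[-1,0,0],"roll":0,"jaw":20},{"travel":[0,0,0],"roll":0,"jaw":20},{"travel":[0,0,0],"roll":0,"jaw":20}]}}

```text
clock: 16.9
tool_pos: [0.4586, -0.018, 0.0502]
orientation: [180.0, 0.0, -4.4]
force: [-1.5, 0.6, 0.8]
opening: 0.0233
gripper_force: 30.0
```

Run:
```python
from h import *
s=ctrl.snapshot("scene")[190:300,205:335,::-1];t=ctrl.snapshot("top")[140:240,230:345,::-1]
z=cv2.resize(s,None,fx=6,fy=5.4,interpolation=cv2.INTER_CUBIC)
cv2.imwrite("pics/sz3.png",z);cv2.imwrite("pics/tz3.png",cv2.resize(t,None,fx=5,fy=5,interpolation=cv2.INTER_CUBIC))
o=ctrl.get_obs();print(o["tool_pos"],o["force"])
th=np.radians(-4.38);R=np.array([[np.cos(th),-np.sin(th)],[np.sin(th),np.cos(th)]])
for x in(-.079,-.088,-.120):print(x,(proj("scene",[*(R@[x,0]+[.608,-.029]),.055])+.5-[205,190])*[6,5.4])
```

```text
[ 0.4586 -0.018   0.0502] [0.3833 0.3278 0.2777]
-0.079 [[569.3977 219.6177]]
-0.088 [[583.7514 212.4938]]
-0.12 [[634.2544 187.4323]]
```

View pics/sz3.png

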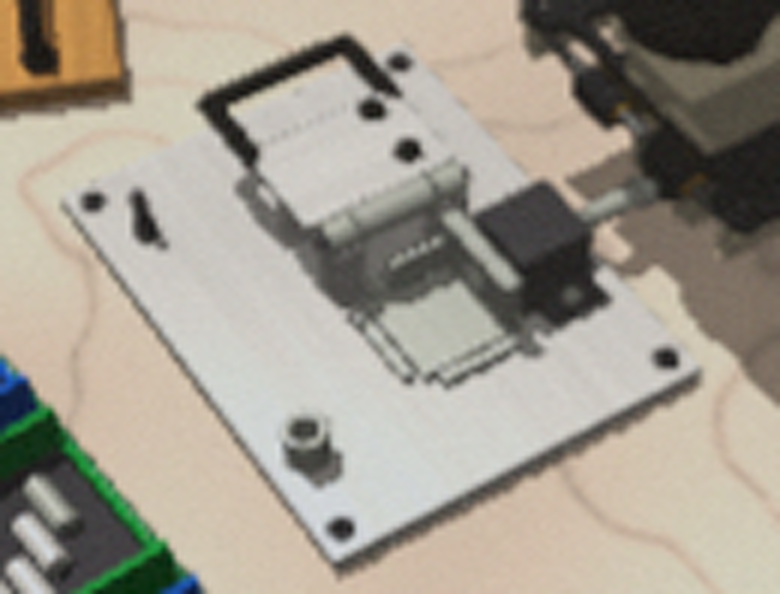

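View pics/tz3.png

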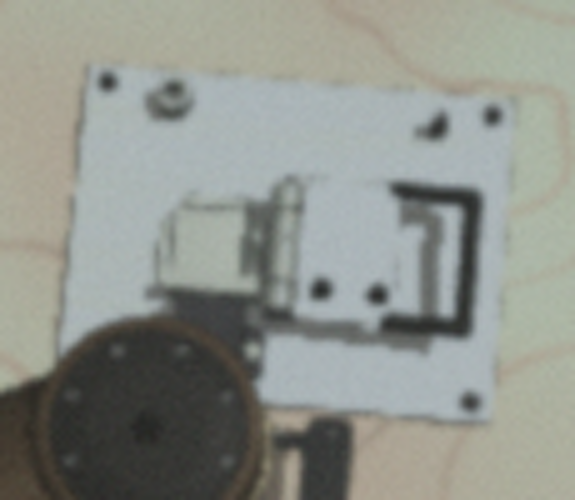

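The pin stands drawn. The shank shows from (580,215) to (625,195), and the collar is at about (640,188), where I predicted it at (634,187) for the groove 9 mm clear. The leaf is on its posts and the bracket is in its nest. I hand in the job.

```bash
python3 -c "
from plant import ctrl
print(ctrl.close_job())"
```

```text
the job is handed in; nothing more can be done
None
```

I handed the job in with the leaf lying on its rest posts and the pin drawn 36 mm and held in the gripper. The groove is about 9 mm clear of the bush by calculation, as it was too small to see in the pictures, and no verdict came back.

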